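# Put a paint pot away in a push-latch drawer

## Task

Put the red paint pot away in the blue paint drawer: press the orange button so the white tray pops out, stand the red pot upright in the tray's empty front bay and let go of it, then push the tray home until it clicks and stays shut, and take the hand away. Press and push gently, never harder than about 30 newtons, and leave the other things on the table where they are.

Things in the scene. Friction and masses are not known exactly. Their poses are not given: they have to be found in the camera images.
- unit: blue paint drawer unit, fixed at a new place and angle each time: housing 200 mm deep (x), 132 wide (y), 66 tall. Origin on the table; x points from the drawer's front to its back, z up; housing spans x -85 to +115 mm. The white tray comes out of the front, towards -x. More than 30 N on any part of it is a failure
- button_top (a point): centre of the top of the orange release button, 30 mm across, on the unit's roof at unit x 0, y 0, 80 mm above the table unpressed, 10 mm above its white 44 mm collar. Sprung: travel 9 mm, 1 N rising to 6 N or so; pressed down 3 to 6 mm it lets the tray go. It must be let up again for the tray to catch
- tray (a joint): how far the tray is out (m, along unit -x): 0 latched at rest, 0.085 popped out. A spring drives it out, 8 N at 0, 5.5 N at 0.085. To latch, push it PAST 0, to somewhere between -1 and -10 mm: the catch has unseen play that differs each time. The push is about 9 N, 11 to 15 N just before the click, 9 N after it; let go, it returns to 0 and stays. Not clicked, it springs out again
- tray_front (a point): centre of the outer face of the tray's upright white front panel: 122 mm wide, 16 thick, from 8 to 58 mm above the table, this point at 33 mm; axes as the unit's. Latched, it lies at unit x -117 mm, the panel 16 mm clear of the housing (room for overtravel). About 2 mm past the click a rubber bumper (10 N per mm) is met, so 17 to 20 N on the panel means it has clicked
- tray_bay (a point): centre of the floor of the tray's empty front bay, 10 mm above the table, 57 mm behind the panel's outer face; axes as the unit's. Bay 82 mm long (x), 102 wide (y); side walls stand 10 mm above its floor, front panel 48, rear partition 32. Wholly clear of the roof when popped out. Two small pots are fixed in the closed-off bay behind
- pot_red: the red paint pot to put away: upright cylinder 36 mm diameter, 42 mm tall, red with a black cap from 28 mm up and a red disc on top, about 70 g. Origin at the centre of its underside, z up. Stands on the table among the pots of other colours
- pot_yellow: like the red pot, but yellow; a bystander. Origin under its centre
- pot_green: like the red pot, but green; a bystander. Origin under its centre
- bottle_pink: pink paint bottle, 38 mm diameter, 105 mm tall; a bystander. Origin under its centre
- bottle_teal: teal paint bottle, 38 mm diameter, 105 mm tall; a bystander. Origin under its centre
- cup: clear plastic water cup, 72 mm rim diameter, 100 mm tall, empty; a bystander. Origin under its centre
- brush: paint brush 180 mm long lying along its x axis; a bystander
- stone: grey pebble 68 mm across, 26 mm tall; a bystander. Origin under its centre

How it is judged:
By the outcome, as a careful person would: the job done as asked, in the order asked, and still so for the second after the job is handed in, with the robot touching nothing.
It also fails if it takes over 67 s, if anything falls off the work surface, if the arm or the gripper's body presses on something with over 40 N, if the wrist force passes 120 N, or if a joint passes its speed limit or range.

## Robot

A 6-joint arm with a two-finger parallel gripper is mounted at the origin on the work surface. World frame = base frame: x ahead of the robot, y to its left, z up, the work surface at z = 0. Lengths are in m, angles in rad, forces in N, time in s.
With the tool pointing down it reaches from about 0.3 to 0.775 m from the base axis. Payload 14.6 kg.
Tool frame: the origin (TCP) lies at the very end of the fingers, on their centre line; the grasp point (between the pads) lies 19 mm behind it; z points along the fingers, y is the line along which they close (so a half turn about z gives the same grasp; the last joint's range is limited). The gripper opens to 85 mm and grips with 20 to 120 N. Pads are 22 mm wide; open, the fingers measure 114 mm over their backs; the gripper's body (76 mm by 85 mm) begins 54 mm behind the grasp point. The pads swing forward as they close: fully open they stand 13 mm farther back than shut.
Start: joints at [-1.313, 0.3, 1.521, -0, 1.321, -0.067], TCP at [0.176, -0.521, 0.231] pointing down, gripper open.
Joint ranges: [-3.03, 3.03], [-0.79, 2.21], [0.23, 2.52], [-1.04, 4.18], [0, 3.07], [-2.55, 2.55]. Speed limits (rad/s): [2.22, 2.22, 2.57, 3.14, 3.14, 3.14].

## Interface

Orientations are given as a unit quaternion [w, x, y, z].
In Python, from rig import status, get_image, get_calibration, manip gives the robot as it stands.
- The arm moves only by the tool apply_moves, never from a script. Its argument "increments" is a list of rows, each a list of 4 numbers: the shift along the tool's x, y, z as a fraction of full scale, then the turn about the tool's z as a fraction of full scale. A call has 1 to 20 rows; each row is the pose to reach, as a shift and turn from the pose commanded when the call began, along the tool's axes at that moment; what a row does not reach only later rows make up. Full scale, the value 1, is 0.6 m for a shift and 60 degrees for a turn. A row lasts 1/12 s, in which the tool goes at most 41.7 mm and 7.16 degrees, less where a joint would pass 70% of its speed; a pose out of reach is approached as far as the arm can. A call with a number of a shift or a turn outside -1 to 1 is refused whole. A call with a gripper value outside its range is refused whole. "claw" is the opening, from 0 (shut) to 1 (fully open), set as the call begins (left out, the last holds). The fingers move at their own pace and stop on an object; the grip force is fixed at half the most. Time passes only in rows, so rows that repeat a pose let the fingers close. It gives the time, the measured TCP pose, the force, the opening and the grip force at its end, in the units of the state.
- status.observe(): the state, without advancing time (a new reading comes with each control period).
- get_image(name): name is "scene" or "top"; returns the picture (384x512x3 uint8, red, green, blue); there is no depth.
- get_calibration(name): a dict with "fx", "fy", "cx", "cy" (pixels), "camera_from_world" (4x4, takes a point from world to camera coordinates). Camera axes: x right, y up, looking along -z (the intrinsics and any distortion apply to the point x, -y, -z); pixel columns grow to the right and rows downward; lengths in m; the calibration is good to about 2 mm. A picture is of the moment at which its call begins. get_calibration takes no time and is no camera call.
- manip.sign_off(): hands the job in; it is judged then, once.
The state is a dict: "t": time; "joint_positions": joint angles; "qd": joint speeds; "joint_torque": joint torques, N m; "tool_pos": TCP position; "tool_rot": TCP orientation; "ft_force": force on the tool from outside, world axes, zero at the start; "torque": the same for the moment, N m; "width": finger opening in m; "grasp_force": force on a finger pad.
Only numpy, scipy, OpenCV 4.12 (cv2) and the standard library are available. Lean on these libraries where they do the work, as an engineer would, in place of code of your own. Each camera call takes 0.05 s, during which the arm holds its last target. There are 200 camera calls.

## Working session

There is one attempt and no reset: what is moved stays moved. The work goes in short steps, Python scripts to look and compute and a tool call to move; the robot and the scene stay as the last step left them, time stands still between calls to the robot, and variables do not carry over. Pictures are saved under pics/ and viewed, at most 10 in all, crops included, and the job is handed in when it is done.

Besides the shell and the picture viewer there is one more tool, called after "Emit:" as name([rows], argument=value, ...), one row to a line, values as JSON. apply_moves: Moves the arm, as the interface text tells. Its arguments: {"type":"object","properties":{"increments":{"type":"array"},"claw":{"type":"number"}},"required":["increments"]}

```bash
mkdir -p pics
cat > h.py <<'E'
import numpy as np, cv2
from rig import status,get_image,get_calibration,manip
def save(n,f):
    im=get_image(n); cv2.imwrite('pics/'+f,im[:,:,::-1]); return im
def ray(n,px,z):
    c=get_calibration(n); M=np.array(c["camera_from_world"]); R=M[:3,:3]; o=-R.T@M[:3,3]
    d=R.T@np.array([(px[0]-c["cx"])/c["fx"],-(px[1]-c["cy"])/c["fy"],-1.])
    return o+d*(z-o[2])/d[2]
def proj(n,p):
    c=get_calibration(n); M=np.array(c["camera_from_world"]); q=M[:3,:3]@np.array(p)+M[:3,3]
    return np.array([c["cx"]+c["fx"]*q[0]/-q[2], c["cy"]+c["fy"]*-q[1]/-q[2]])
E
python3 - <<'E'
from h import *
save("top","top1.png");save("scene","scene1.png")
for n in("top","scene"):
    c=get_calibration(n);print({k:v for k,v in c.items() if k!="camera_from_world"}); M=np.array(c["camera_from_world"]);print(-M[:3,:3].T@M[:3,3], M[:3,:3].round(3).tolist())
s=status.observe();print(s)
E
```

```text
{'fx': 473.46621688363393, 'fy': 473.46621688363393, 'cx': 251.52990212556887, 'cy': 183.22118359244902}
[0.23066598 0.00186262 1.52540231] [[-0.018, -1.0, 0.009], [0.987, -0.016, 0.158], [-0.158, 0.012, 0.987]]
{'fx': 356.72695410268557, 'fy': 356.72695410268557, 'cx': 256.6061153228089, 'cy': 191.79881147929504}
[ 1.31239941 -0.23607052  0.85321586] [[0.254, 0.967, 0.007], [-0.64, 0.162, 0.751], [0.725, -0.195, 0.661]]
{'t': 0.1, 'joint_positions': array([-1.31262466e+00,  3.00448519e-01,  1.52149973e+00,  1.35249677e-05,
        1.32069921e+00, -6.66053741e-02]), 'qd': array([-0.00035366, -0.00230757, -0.00219814,  0.00087943, -0.00077652,
       -0.00190372]), 'joint_torque': array([ 7.99682402e-04, -5.44373310e+01, -3.62370300e+01, -1.13439005e-04,
        3.06543814e-03, -5.85264360e-06]), 'tool_pos': array([ 0.17544966, -0.52105315,  0.23076811]), 'tool_rot': array([-5.25610728e-04,  9.86844067e-01,  1.61674084e-01, -4.39178011e-05]), 'ft_force': array([-0.06432821, -0.00669741, -0.74498143]), 'torque': array([-0.0082266 ,  0.05857393, -0.0289689 ]), 'grasp_force': 0.0, 'width': 0.08538718420132665}
```

View pics/top1.png

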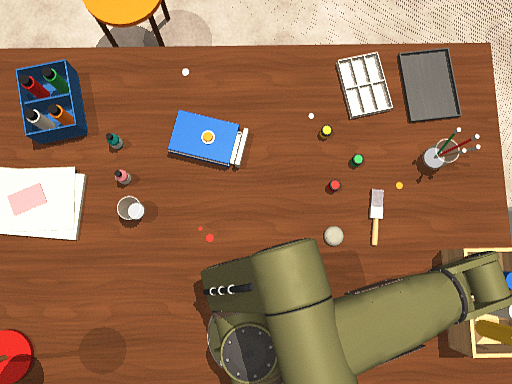

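View pics/scene1.png

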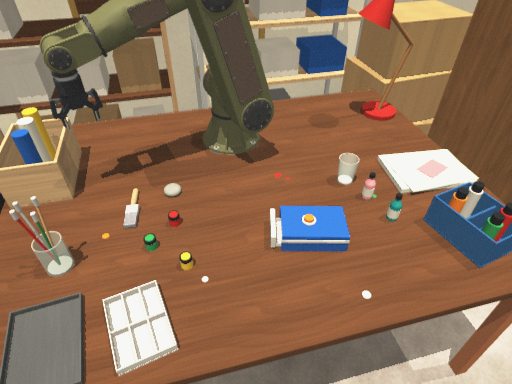

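The top view shows the button at (208,137), the tray front to its right at about (240,148), and the red pot at (335,185). Green is at (358,159), yellow at (326,130) and the brush at (376,215). Next I'll measure these.

```bash
cat >> h.py <<'E'
def seg(im,lo,hi,box):
    hsv=cv2.cvtColor(im,cv2.COLOR_RGB2HSV); m=cv2.inRange(hsv,np.array(lo),np.array(hi))
    k=np.zeros_like(m); x0,y0,x1,y1=box; k[y0:y1,x0:x1]=m[y0:y1,x0:x1]
    return k
def cen(m):
    n,l,s,c=cv2.connectedComponentsWithStats(m); i=1+np.argmax(s[1:,4]); return c[i],s[i,4],s[i,:4]
E
python3 - <<'E'
from h import *
im=cv2.cvtColor(cv2.imread('pics/top1.png'),cv2.COLOR_BGR2RGB)
m=seg(im,(100,120,60),(125,255,255),(160,100,260,180))
pts=np.argwhere(m>0)[:,::-1].astype(np.float32)
r=cv2.minAreaRect(pts);b=cv2.boxPoints(r)
print("rect",r)
P=[ray("top",q,.066)[:2] for q in b];print(np.round(P,4), [np.linalg.norm(P[i]-P[i-1]) for i in range(4)])
c,a,_=cen(seg(im,(10,130,150),(25,255,255),(190,120,225,155)));print("btn",c,a,ray("top",c,.08))
m=seg(im,(0,0,190),(180,60,255),(226,120,260,175)); pts=np.argwhere(m>0)[:,::-1].astype(np.float32)
r=cv2.minAreaRect(pts);print("white",r,[ray("top",q,.058)[:2].round(4) for q in cv2.boxPoints(r)])
m=seg(im,(0,150,100),(8,255,255),(320,170,350,200))|seg(im,(172,150,100),(180,255,255),(320,170,350,200))
c,a,s=cen(m);print("red",c,a,s,ray("top",c,.042))
c,a,s=cen(seg(im,(55,120,60),(85,255,255),(345,145,372,172)));print("green",c,a,ray("top",c,.042))
im=cv2.cvtColor(cv2.imread('pics/scene1.png'),cv2.COLOR_BGR2RGB)
c,a,_=cen(seg(im,(8,150,150),(22,255,255),(295,205,325,235)));print("btn sc",c,a,ray("scene",c,.08))
bx=(160,200,190,232);m=seg(im,(0,150,80),(8,255,255),bx)|seg(im,(172,150,80),(180,255,255),bx)
c,a,s=cen(m);print("red sc",c,a,s,ray("scene",c,.042))
cv2.imwrite('pics/crop1.png',cv2.resize(np.hstack([cv2.imread('pics/top1.png')[100:200,160:260],cv2.imread('pics/top1.png')[120:220,310:410]]),None,fx=4,fy=4,interpolation=0))
E
```

```text
rect ((202.97059631347656, 138.11766052246094), (64.02940368652344, 43.89894485473633), 14.03624439239502)
[[0.569  0.2495]
 [0.7079 0.217 ]
 [0.6536 0.0192]
 [0.5161 0.0545]] [np.float64(0.20210371291174517), np.float64(0.14263955479194462), np.float64(0.2051364828439146), np.float64(0.1419861432705044)]
btn [207.41538462 136.33846154] 65 [0.61295539 0.11975893 0.08      ]
white ((238.29940795898438, 146.72206115722656), (10.598697662353516, 40.73539733886719), 15.52410888671875) [array([0.5249, 0.0577]), array([0.6523, 0.0216]), array([ 0.6425, -0.0109]), array([0.5153, 0.0256])]
red [334.74193548 184.25806452] 62 [331 180   9   9] [ 0.46007693 -0.280796    0.042     ]
green [357.85714286 158.46428571] 56 [ 0.5425432  -0.35887326  0.042     ]
btn sc [308.80701754 218.1754386 ] 57 [0.62013596 0.11525187 0.08      ]
red sc [174.6025641  222.53846154] 78 [168 218  13  10] [ 0.50023238 -0.28173352  0.042     ]
```

View pics/crop1.png

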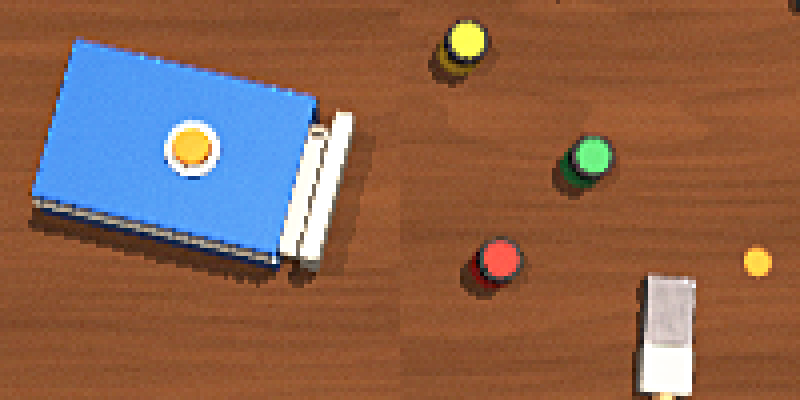

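The measurements agree with the given sizes. Button is at (0.614, 0.119), unit yaw about 74.4°, red pot at (0.460, -0.281). Next I move above the button, turned so tool x lies along unit x.

Emit:
apply_moves([
  [0.1,-0.075,0,-0.1],
  [1.0,-0.753,0.133,-0.93],
  [1.0,-0.753,0.133,-0.93],
  [1.0,-0.753,0.133,-0.93],
  [1.0,-0.753,0.133,-0.93],
  [1.0,-0.753,0.133,-0.93],
  [1.0,-0.753,0.133,-0.93],
  [1.0,-0.753,0.133,-0.93],
  [1.0,-0.753,0.133,-0.93],
  [1.0,-0.753,0.133,-0.93],
  [1.0,-0.753,0.133,-0.93],
  [1.0,-0.753,0.133,-0.93],
  [1.0,-0.753,0.133,-0.93],
  [1.0,-0.753,0.133,-0.93],
  [1.0,-0.753,0.133,-0.93],
  [1.0,-0.753,0.133,-0.93],
  [1.0,-0.753,0.133,-0.93],
  [1.0,-0.753,0.133,-0.93],
  [1.0,-0.753,0.133,-0.93],
  [1.0,-0.753,0.133,-0.93],
], claw=0)

```text
t: 1.77
tool_pos: [0.6001, 0.1003, 0.1501]
tool_rot: [-0.001, 0.796, 0.606, -0.001]
ft_force: [-0.3, -0.6, -0.4]
width: 0.0002
grasp_force: 0.0
```

Emit:
apply_moves([
  [0.036,0.015,0.03,0],
  [0.036,0.015,0.06,0],
  [0.036,0.015,0.09,0],
  [0.036,0.015,0.09,0],
  [0.036,0.015,0.09,0],
])

```text
t: 2.18
tool_pos: [0.6139, 0.1157, 0.0974]
tool_rot: [-0.0, 0.797, 0.604, -0.001]
ft_force: [-0.2, 0.2, 0.1]
width: -0.0001
grasp_force: 0.0
```

Run:
```python
from h import *
save("scene","s2.png");save("top","t2.png")
a=cv2.imread('pics/s2.png')[150:270,240:370];b=cv2.imread('pics/t2.png')[80:200,150:280]
cv2.imwrite('pics/c2.png',cv2.resize(np.hstack([a,b]),None,fx=3,fy=3,interpolation=2))
print(status.observe()['tool_pos'],proj("scene",status.observe()['tool_pos']))
```

```text
[0.61481467 0.11606197 0.09906799] [309.08316267 212.44949721]
```

View pics/c2.png

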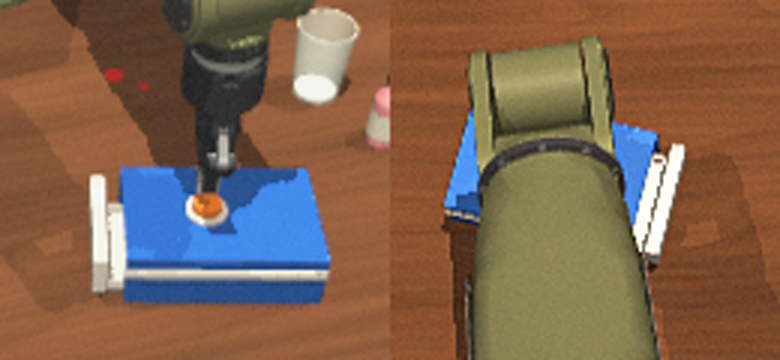

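The fingertips (crop about (206,195)) sit just above the button (207,207). Press about 4.5 mm, then lift.

Emit:
apply_moves([
  [0,0,0.01,0],
  [0,0,0.02,0],
  [0,0,0.027,0],
  [0,0,0.031,0],
  [0,0,0.034,0],
  [0,0,0.034,0],
  [0,0,0.034,0],
])

```text
t: 2.87
tool_pos: [0.6144, 0.1167, 0.0772]
tool_rot: [0.0, 0.796, 0.605, -0.0]
ft_force: [-2.5, -1.5, 3.1]
width: -0.0001
grasp_force: 1.4
```

Emit:
apply_moves([
  [0,0,0.002,0],
  [0,0,0.004,0],
  [0,0,0.004,0],
  [0,0,0.004,0],
])

```text
t: 3.2
tool_pos: [0.6145, 0.1168, 0.0748]
tool_rot: [0.0, 0.796, 0.605, 0.0]
ft_force: [0.1, -1.4, 5.0]
width: -0.0
grasp_force: 2.2
```

Emit:
apply_moves([
  [0,0,-0.03,0],
  [0,0,-0.06,0],
  [0,0,-0.12,0],
  [0,0,-0.12,0],
  [0,0,-0.12,0],
  [0,0,-0.12,0],
])

```text
t: 3.7
tool_pos: [0.6142, 0.1169, 0.1461]
tool_rot: [-0.0, 0.796, 0.605, -0.0]
ft_force: [-0.1, 0.1, -0.6]
width: 0.0001
grasp_force: 0.0
```

Run:
```python
from h import *
save("scene","s3.png")
print(status.observe()['tool_pos'])
# expected tray popped panel top centre
ux=np.array([.269,.963,0]);o=np.array([.614,.119,0])
for d in(0,.085): print(d,proj("scene",o-ux*(.117+d)+[0,0,.058]))
a=cv2.imread('pics/s3.png')[170:280,180:360]
cv2.imwrite('pics/c3.png',cv2.resize(a,None,fx=3,fy=3,interpolation=2))
```

```text
[0.61398036 0.11679165 0.14553063]
0 [270.57983333 220.95884013]
0.085 [243.07342538 220.50588769]
```

View pics/c3.png

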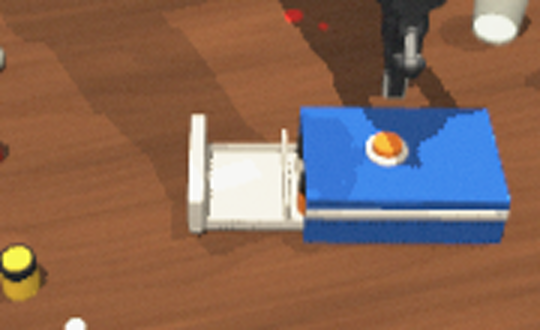

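The tray is out: panel at crop x about 195, bay empty at about (245,185). Next, the red pot.

Emit:
apply_moves([
  [-0.06,-0.006,0,0],
  [-0.708,-0.07,0,0],
  [-0.708,-0.07,0,0],
  [-0.708,-0.07,0,0],
  [-0.708,-0.07,0,0],
  [-0.708,-0.07,0,0],
  [-0.708,-0.07,0,0],
  [-0.708,-0.07,0,0],
  [-0.708,-0.07,0,0],
  [-0.708,-0.07,0,0],
  [-0.708,-0.07,0,0],
  [-0.708,-0.07,0,0],
  [-0.708,-0.07,0.13,0],
  [-0.708,-0.07,0.13,0],
  [-0.708,-0.07,0.13,0],
  [-0.708,-0.07,0.13,0],
  [-0.708,-0.07,0.13,0],
], claw=1)

```text
t: 5.17
tool_pos: [0.4607, -0.281, 0.0702]
tool_rot: [0.001, 0.796, 0.605, 0.0]
ft_force: [0.4, 0.5, 0.5]
width: 0.0855
grasp_force: 0.0
```

Run:
```python
from h import *
save("scene","s4.png");save("top","t4.png")
print(status.observe()['tool_pos'])
p=np.array([.460,-.281,.042]);q=proj("scene",p);print(q, proj("scene",[.46,-.281,0]),(q-[120,170])*4)
a=cv2.imread('pics/s4.png')[170:270,120:220];b=cv2.imread('pics/t4.png')[130:230,290:390]
cv2.imwrite('pics/c4.png',cv2.resize(np.hstack([a,b]),None,fx=4,fy=4,interpolation=2))
```

```text
[ 0.46086374 -0.28136066  0.07082757]
[173.73895359 213.68644501] [175.60450682 222.75806986] [214.95581438 174.74578005]
```

View pics/c4.png

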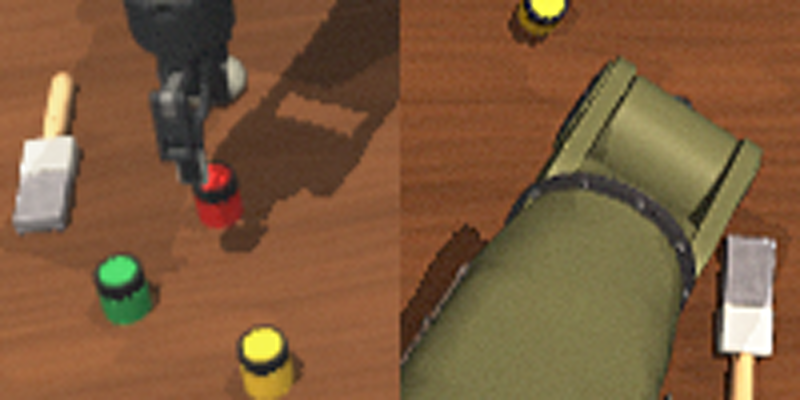

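The pot disc is at crop (216,178), against a predicted (215,175), so it's centred between the open fingers. Descend and grip.

Emit:
apply_moves([
  [0,0,0.03,0],
  [0,0,0.06,0],
  [0,0,0.09,0],
  [0,0,0.107,0],
  [0,0,0.107,0],
  [0,0,0.107,0],
])

```text
t: 5.77
tool_pos: [0.4603, -0.2813, 0.0054]
tool_rot: [0.0, 0.796, 0.605, 0.0]
ft_force: [-0.5, 0.2, 0.6]
width: 0.0854
grasp_force: 0.0
```

Emit:
apply_moves([
  [0,0,0,0],
  [0,0,0,0],
  [0,0,0,0],
  [0,0,0,0],
  [0,0,0,0],
  [0,0,0,0],
  [0,0,0,0],
  [0,0,0,0],
  [0,0,0,0],
  [0,0,0,0],
  [0,0,0,0],
  [0,0,0,0],
], claw=0)

```text
t: 6.77
tool_pos: [0.4602, -0.2813, 0.0053]
tool_rot: [0.001, 0.796, 0.605, 0.0]
ft_force: [-1.8, 1.5, 6.9]
width: 0.0345
grasp_force: 59.5
```

Emit:
apply_moves([
  [0,0,-0.02,0],
  [0,0,-0.06,0],
  [0,0,-0.11,0],
  [0,0,-0.16,0],
  [0,0,-0.18,0],
  [0.03,0.005,-0.18,0],
  [0.08,0.012,-0.18,0],
  [0.14,0.02,-0.18,0],
  [0.2,0.03,-0.18,0],
  [0.26,0.04,-0.18,0],
  [0.32,0.05,-0.18,0],
  [0.38,0.06,-0.18,0],
  [0.43,0.065,-0.18,0],
  [0.46,0.069,-0.18,0],
  [0.47,0.069,-0.18,0],
  [0.47,0.069,-0.18,0],
  [0.47,0.069,-0.18,0],
])

```text
t: 8.18
tool_pos: [0.5751, -0.0211, 0.1124]
tool_rot: [-0.0, 0.796, 0.605, -0.0]
ft_force: [0.3, -0.7, -1.1]
width: 0.0345
grasp_force: 59.8
```

Run:
```python
from h import *
save("scene","s5.png")
s=status.observe();print(s['tool_pos'],s['width'],s['grasp_force'])
ux=np.array([.267,.964,0]);o=np.array([.614,.119,0])
print((proj("scene",o-ux*.145+[0,0,.01])-[180,130])*4)
a=cv2.imread('pics/s5.png')[130:270,180:360]
cv2.imwrite('pics/c5.png',cv2.resize(a,None,fx=4,fy=4,interpolation=2))
```

```text
[ 0.57507387 -0.02154851  0.11245431] 0.035271680823282935 59.842953979969025
[324.98300181 405.63773895]
```

View pics/c5.png

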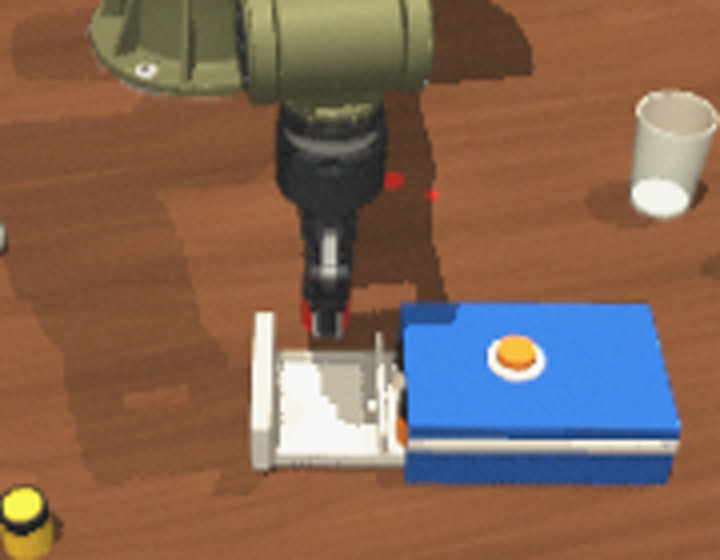

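The pot is held at crop x about 326. The bay floor spans x 278–380 with its centre near (326,405), so it's aligned. Lowering.

Emit:
apply_moves([
  [0,0,0.03,0],
  [0,0,0.065,0],
  [0,0,0.1,0],
  [0,0,0.13,0],
  [0,0,0.145,0],
  [0,0,0.152,0],
  [0,0,0.156,0],
  [0,0,0.159,0],
  [0,0,0.16,0],
  [0,0,0.16,0],
])

```text
t: 9.07
tool_pos: [0.5758, -0.0207, 0.0172]
tool_rot: [0.0, 0.796, 0.605, 0.0]
ft_force: [0.5, 0.3, -1.9]
width: 0.0345
grasp_force: 59.9
```

Emit:
apply_moves([
  [0,0,0.001,0],
  [0,0,0.002,0],
  [0,0,0.003,0],
  [0,0,0.003,0],
])

```text
t: 9.4
tool_pos: [0.5757, -0.0206, 0.0152]
tool_rot: [0.0, 0.796, 0.605, 0.0]
ft_force: [-2.6, 0.1, 4.7]
width: 0.0348
grasp_force: 60.4
```

Contact (4.7 N). Open to about 58 mm and lift.

Emit:
apply_moves([
  [0,0,0,0],
  [0,0,0,0],
  [0,0,0,0],
  [0,0,0,0],
  [0,0,0,0],
  [0,0,0,0],
], claw=0.68)

```text
t: 9.9
tool_pos: [0.5755, -0.0206, 0.0147]
tool_rot: [0.0, 0.796, 0.605, 0.0]
ft_force: [-0.9, -0.3, 0.2]
width: 0.0581
grasp_force: 0.0
```

Emit:
apply_moves([
  [0,0,-0.01,0],
  [0,0,-0.03,0],
  [0,0,-0.06,0],
  [0,0,-0.1,0],
  [0,0,-0.15,0],
  [0,0,-0.18,0],
  [0,0,-0.18,0],
  [0,0,-0.18,0],
])

```text
t: 10.57
tool_pos: [0.5759, -0.0206, 0.1245]
tool_rot: [0.001, 0.796, 0.605, 0.001]
ft_force: [0.4, -0.7, -0.5]
width: 0.0583
grasp_force: 0.0
```

Emit:
apply_moves([
  [-0.05,0,0,0],
  [-0.1,0,0,0],
  [-0.15,0,0,0],
  [-0.167,0,0,0],
  [-0.167,0,0,0],
  [-0.167,0,0.03,0],
  [-0.167,0,0.08,0],
  [-0.167,0,0.13,0],
  [-0.167,0,0.165,0],
  [-0.167,0,0.17,0],
  [-0.167,0,0.17,0],
], claw=0)

```text
t: 11.48
tool_pos: [0.548, -0.1161, 0.0196]
tool_rot: [-0.001, 0.796, 0.605, -0.001]
ft_force: [-0.1, 0.6, 0.3]
width: 0.0002
grasp_force: 0.0
```

Run:
```python
from h import *
save("scene","s6.png")
s=status.observe();print(s['tool_pos'],s['width'])
a=cv2.imread('pics/s6.png')[130:270,180:360]
cv2.imwrite('pics/c6.png',cv2.resize(a,None,fx=4,fy=4,interpolation=2))
```

```text
[ 0.54885918 -0.11651204  0.02107213] -2.041664358996638e-05
```

View pics/c6.png

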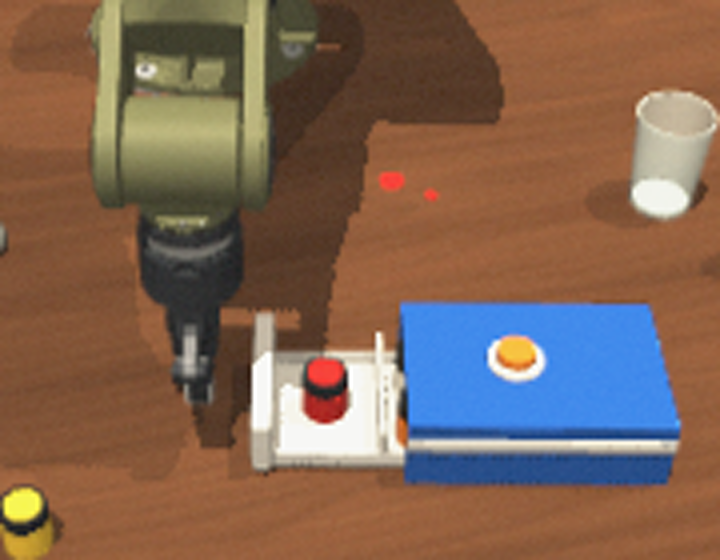

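The pot stands upright in the bay at (325,390), and the shut fingers are in front of the panel. Push gently.

Emit:
apply_moves([
  [0.015,0,0,0],
  [0.03,0,0,0],
  [0.04,0,0,0],
  [0.046,0,0,0],
  [0.05,0,0,0],
  [0.054,0,0,0],
  [0.058,0,0,0],
  [0.063,0,0,0],
  [0.069,0,0,0],
  [0.076,0,0,0],
  [0.084,0,0,0],
  [0.092,0,0,0],
  [0.1,0,0,0],
  [0.108,0,0,0],
  [0.116,0,0,0],
  [0.122,0,0,0],
  [0.126,0,0,0],
  [0.13,0,0,0],
])

```text
t: 13.03
tool_pos: [0.5691, -0.0426, 0.0209]
tool_rot: [-0.0, 0.797, 0.605, -0.001]
ft_force: [-6.4, -5.9, 5.4]
width: 0.0002
grasp_force: 3.8
```

Emit:
apply_moves([
  [0.006,0,0,0],
  [0.013,0,0,0],
  [0.02,0,0,0],
  [0.027,0,0,0],
  [0.034,0,0,0],
  [0.04,0,0,0],
  [0.046,0,0,0],
  [0.051,0,0,0],
  [0.055,0,0,0],
  [0.058,0,0,0],
  [0.06,0,0,0],
  [0.06,0,0,0],
])

```text
t: 14.03
tool_pos: [0.5786, -0.008, 0.0207]
tool_rot: [-0.0, 0.797, 0.605, -0.001]
ft_force: [-5.9, -6.8, 4.7]
width: 0.0002
grasp_force: 4.0
```

Emit:
apply_moves([
  [0.002,0,0,0],
  [0.004,0,0,0],
  [0.006,0,0,0],
  [0.007,0,0,0],
  [0.007,0,0,0],
])

```text
t: 14.45
tool_pos: [0.5795, -0.0045, 0.0207]
tool_rot: [-0.0, 0.797, 0.604, -0.001]
ft_force: [-7.9, -9.2, 5.7]
width: -0.0004
grasp_force: 5.8
```

Emit:
apply_moves([
  [0.001,0,0,0],
  [0.002,0,0,0],
  [0.003,0,0,0],
  [0.003,0,0,0],
])

```text
t: 14.78
tool_pos: [0.5799, -0.0028, 0.0207]
tool_rot: [-0.0, 0.797, 0.604, -0.001]
ft_force: [-9.1, -11.3, 5.5]
width: 0.0002
grasp_force: 6.3
```

Emit:
apply_moves([
  [0.001,0,0,0],
  [0.002,0,0,0],
  [0.003,0,0,0],
  [0.003,0,0,0],
])

```text
t: 15.12
tool_pos: [0.5804, -0.0011, 0.0207]
tool_rot: [-0.0, 0.797, 0.604, -0.001]
ft_force: [-9.0, -10.9, 5.9]
width: 0.0003
grasp_force: 6.4
```

Emit:
apply_moves([
  [0.001,0,0,0],
  [0.002,0,0,0],
  [0.002,0,0,0],
])

```text
t: 15.37
tool_pos: [0.5808, 0.0003, 0.0207]
tool_rot: [-0.0, 0.797, 0.604, -0.001]
ft_force: [-8.5, -8.1, 5.1]
width: -0.0001
grasp_force: 5.1
```

Emit:
apply_moves([
  [0.001,0,0,0],
  [0.002,0,0,0],
  [0.002,0,0,0],
])

```text
t: 15.62
tool_pos: [0.5812, 0.0017, 0.0207]
tool_rot: [-0.0, 0.797, 0.604, -0.001]
ft_force: [-5.6, -6.2, 4.2]
width: -0.0002
grasp_force: 3.9
```

The force dropped, which is probably the click. I'll go on to the bumper to confirm.

Emit:
apply_moves([
  [0.001,0,0,0],
  [0.002,0,0,0],
  [0.002,0,0,0],
])

```text
t: 15.87
tool_pos: [0.5815, 0.0029, 0.0206]
tool_rot: [-0.0, 0.797, 0.605, -0.001]
ft_force: [-6.6, -6.3, 4.4]
width: 0.0004
grasp_force: 3.9
```

Emit:
apply_moves([
  [0.001,0,0,0],
  [0.0015,0,0,0],
  [0.0015,0,0,0],
])

```text
t: 16.12
tool_pos: [0.5818, 0.0036, 0.0206]
tool_rot: [-0.0, 0.797, 0.605, -0.001]
ft_force: [-7.2, -8.8, 5.1]
width: -0.0001
grasp_force: 4.6
```

Emit:
apply_moves([
  [0.0005,0,0,0],
  [0.001,0,0,0],
  [0.001,0,0,0],
])

```text
t: 16.37
tool_pos: [0.5819, 0.0039, 0.0207]
tool_rot: [-0.0, 0.797, 0.604, -0.001]
ft_force: [-7.8, -9.2, 5.5]
width: -0.0002
grasp_force: 5.9
```

Emit:
apply_moves([
  [0.0005,0,0,0],
  [0.001,0,0,0],
  [0.001,0,0,0],
])

```text
t: 16.62
tool_pos: [0.5819, 0.0042, 0.0206]
tool_rot: [-0.0, 0.797, 0.604, -0.002]
ft_force: [-8.7, -12.6, 4.7]
width: -0.0005
grasp_force: 7.2
```

Emit:
apply_moves([
  [0.0005,0,0,0],
  [0.001,0,0,0],
  [0.001,0,0,0],
])

```text
t: 16.87
tool_pos: [0.582, 0.0045, 0.0206]
tool_rot: [0.0, 0.797, 0.604, -0.002]
ft_force: [-9.4, -15.3, 6.2]
width: 0.0001
grasp_force: 8.4
```

At 17 N on the panel, the bumper is reached and it has clicked. Back off slowly.

Emit:
apply_moves([
  [-0.004,0,0,0],
  [-0.009,0,0,0],
  [-0.014,0,0,0],
  [-0.019,0,0,0],
  [-0.024,0,0,0],
  [-0.03,0,0,0],
  [-0.05,0,0,0],
  [-0.09,0,0,0],
  [-0.15,0,0,0],
  [-0.2,0,0,0],
  [-0.2,0,-0.1,0],
  [-0.2,0,-0.2,0],
  [-0.2,0,-0.2,0],
  [-0.2,0,-0.2,0],
  [-0.2,0,-0.2,0],
])

```text
t: 18.12
tool_pos: [0.5513, -0.1101, 0.1429]
tool_rot: [0.002, 0.797, 0.605, 0.001]
ft_force: [1.0, -0.7, -1.1]
width: -0.0001
grasp_force: 0.0
```

Run:
```python
from h import *
save("scene","s7.png")
s=status.observe();print(s['t'],s['tool_pos'],s['ft_force'])
```

```text
18.1667 [ 0.55054855 -0.10979275  0.14100928] [ 0.41627409  0.61383821 -0.18377034]
```

View pics/s7.png

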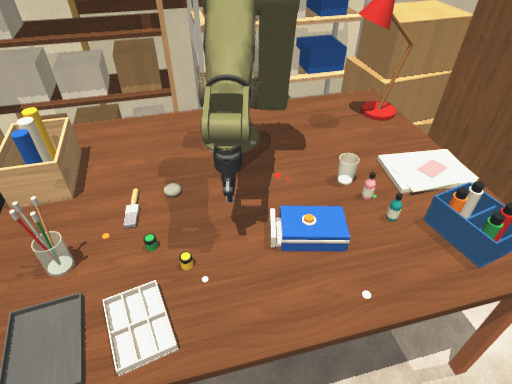

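The tray is shut, with its panel at (272,228) as at the start. The hand is clear and the other things have not moved.

```bash
python3 -c "
from rig import manip
print(manip.sign_off())"
```

```text
the job is handed in; nothing more can be done
None
```

The red pot was stood upright in the tray's front bay, the tray clicked shut and stayed shut with the hand clear, and the job was handed in at about 18 s, with at most about 19 N read at the wrist while pushing.

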